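# Count to the third gap and stow the clay case

### The job

Starting at the end of the divider rack where the shallow round dish stands, run a fingertip lightly along the rail on top of the rack, passing over the first gap, then the second, and stopping over the third without touching the rail over the fourth. Then push the small oblong clay-bar case along the mat, never lifting or tipping it, endwise into that third gap until it is fully home against the back stop. Leave the dish, the bottle and the round backing plate where they are.

Things in the scene. Friction and masses are not known exactly. Their poses are not given: they have to be found in the camera images.
- rack: fixed grey rack on the mat (z = 0), turned only about z. Origin: centre of its footprint; x from its open mouth to its back, away from the robot; y along the gaps, to the robot's left. 7 upright dividers 4 mm thick, 44 mm high, 64 mm deep (x -32 to +32 mm), 50 mm apart from y +150 to -150 mm, make 6 floorless gaps 46 mm wide, centred at y +125, +75, +25, -25, -75, -125 mm
- back_stop (a point): centre of the foot of the rack's back stop, a 30 mm high upright plate closing all gaps at rack x = +26 mm; the mouths are at rack x = -32 mm, so each gap is 58 mm deep
- rail: the flat steel rail, 16 mm wide and 304 mm long, that runs along y above the rear of the dividers: rack x = +22 mm, y = 0, 60 mm above the mat. The rail is sprung as a whole, its origin at the centre of its top face, and sinks straight down by up to 10 mm (about 2 N to start, 8 N at the bottom, rigid beyond)
- rail_A (a point): centre of the top face of the 30 mm long piece of the steel rail over the gap at rack y = +125 mm (gap number 1 from the rack's +y end, 6 from its -y end). The 20 mm pieces between, over the dividers, belong to no gap
- rail_B (a point): centre of the top face of the 30 mm long piece of the steel rail over the gap at rack y = +75 mm (gap number 2 from the rack's +y end, 5 from its -y end). The 20 mm pieces between, over the dividers, belong to no gap
- rail_C (a point): centre of the top face of the 30 mm long piece of the steel rail over the gap at rack y = +25 mm (gap number 3 from the rack's +y end, 4 from its -y end). The 20 mm pieces between, over the dividers, belong to no gap
- rail_D (a point): centre of the top face of the 30 mm long piece of the steel rail over the gap at rack y = -25 mm (gap number 4 from the rack's +y end, 3 from its -y end). The 20 mm pieces between, over the dividers, belong to no gap
- rail_E (a point): centre of the top face of the 30 mm long piece of the steel rail over the gap at rack y = -75 mm (gap number 5 from the rack's +y end, 2 from its -y end). The 20 mm pieces between, over the dividers, belong to no gap
- rail_F (a point): centre of the top face of the 30 mm long piece of the steel rail over the gap at rack y = -125 mm (gap number 6 from the rack's +y end, 1 from its -y end). The 20 mm pieces between, over the dividers, belong to no gap
- case: loose blue plastic clay bar case with clip-on lid, an oblong block 70 mm long (its x), 34 mm wide (its y), 28 mm high, about 0.13 kg, lying flat on the mat in front of the rack's mouth. Origin: centre of its underside; z up. Fully home in a gap its origin is at rack x = -9 mm and its near end stands 12 mm out of the mouth. Either end may go first
- dish: loose white ceramic dish, shallow and round, 72 mm across the rim, 20 mm high, with two chrome valve caps fixed in it; it stands beside one end of the rack (either one) and marks the end to count from. Origin: centre of its underside. Not to be moved
- bottle: loose upright grey bottle, 54 mm across, 115 mm high, beside the other end of the rack. Origin: centre of its underside. Not to be moved
- plate: loose red round backing plate lying on the mat to the robot's right of the case, 76 mm across, 26 mm high. Origin: centre of its underside. Not to be moved
Not all that is in view belongs to the job. Of the things that look like the case, take the one that is nearest to the robot's base at the start.

How it is judged:
By the outcome, as a careful person would: the job done as asked, in the order asked, and still so for the second after the job is handed in, with the robot touching nothing.
It also fails if it takes over 64 s, if anything falls off the work surface, if the arm or the gripper's body presses on something with over 40 N, if the wrist force passes 120 N, or if a joint passes its speed limit or range.

### The arm

A 6-joint arm with a two-finger parallel gripper is mounted at the origin on the work surface. World frame = base frame: x ahead of the robot, y to its left, z up, the work surface at z = 0. Lengths are in m, angles in rad, forces in N, time in s.
With the tool pointing down it reaches from about 0.225 to 0.875 m from the base axis. Payload 3.4 kg.
Tool frame: the origin (TCP) lies at the very end of the fingers, on their centre line; the grasp point (between the pads) lies 19 mm behind it; z points along the fingers, y is the direction in which the jaws open and shut (so a half turn about z gives the same grasp; the last joint's range is limited). The gripper opens to 85 mm and grips with 20 to 120 N. Pads are 22 mm wide; open, the fingers measure 114 mm over their backs; the gripper's body (76 mm by 85 mm) begins 54 mm behind the grasp point. The pads swing forward as they close: fully open they stand 13 mm farther back than shut.
Start: joints at [-1.32, 0.276, 1.505, -0, 1.361, -0.121], TCP at [0.209, -0.536, 0.231] pointing down, gripper open.
Joint ranges: [-2.89, 2.89], [-0.75, 2.08], [0.22, 2.7], [-1.18, 4.32], [0.11, 2.71], [-2.7, 2.7]. Speed limits (rad/s): [2.57, 2.57, 3.14, 3.14, 3.14, 3.14].

### API

Orientations are given as a unit quaternion [w, x, y, z].
In Python, from rig import get_state, get_image, calibration, sign_off gives the robot as it stands. The module is installed in compiled form; this text tells all that it offers.
- The arm moves only by the tool drive_tool, never from a script. Its argument "targets" is one flat list of numbers, 7 for each row, row after row: the turn, a rotation vector about the tool's x, y, z in degrees, then the shift along the tool's x, y, z in mm, then the opening, from 0 (shut) to 1 (fully open). In form: [wx, wy, wz, tx, ty, tz, fingers, wx, wy, wz, tx, ty, tz, fingers, ...]. A call has 1 to 12 rows; each row shifts and turns the commanded pose from where the row before left it, along the tool's axes as they then stand; what a row does not reach is not made up. A row lasts 1/8 s, in which the tool goes at most 62.5 mm and 10.7 degrees, less where a joint would pass 70% of its speed; a pose out of reach is approached as far as the arm can. A call is refused whole if a number of a shift passes 62.5 or a number of a turn 10.7, either way. A call with a gripper value outside its range is refused whole. The fingers move at their own pace and stop on an object; "grip_force" is the grip in N (left out, the last holds). Time passes only in rows, so rows that do not move let the fingers close. It gives the time, the measured TCP pose, the force and the opening at its end, in the units of the state.
- get_state(): the state, without advancing time (a new reading comes with each control period).
- get_image(name): name is "scene" or "top" or "wrist"; returns the picture (420x560x3 uint8, red, green, blue); there is no depth.
- calibration(name): a dict with "mtx" (3x3 intrinsics, pixels), "world_to_cam" (4x4, takes a point from world to camera coordinates); the wrist camera has in their place "hand_eye" (4x4, takes a point from camera to tool coordinates, whose origin is the TCP and whose axes are the flange's). Camera axes: x right, y down, z forward; pixel columns grow to the right and rows downward; lengths in m; the calibration is good to about 2 mm. The wrist camera is an equidistant fisheye: a pixel r from the principal point sees the ray r / f radians off the axis. A picture is of the moment at which its call begins: read the wrist's pose just before it. calibration takes no time and is no camera call.
- sign_off(): hands the job in, once; it reports no verdict.
The state is a dict: "clock": time; "qpos": joint angles; "qd": joint speeds; "effort": joint torques, N m; "position": TCP position; "ee_rot": TCP orientation; "contact_force": force on the tool from outside, world axes, zero at the start; "moment": the same for the moment, N m; "width": finger opening in m.
Only numpy, scipy, OpenCV 4.12 (cv2) and the standard library are available. Lean on these libraries where they do the work, as an engineer would, in place of code of your own. Each camera call takes 0.05 s, during which the arm holds its last target.

## Working session

There is one attempt and no reset: what is moved stays moved. The work goes in short steps, Python scripts to look and compute and a tool call to move; the robot and the scene stay as the last step left them, time stands still between calls to the robot, and variables do not carry over. Pictures are saved under pics/ and viewed, and the job is handed in when it is done.

Besides the shell and the picture viewer there is one more tool, called after "Request:" in YAML: its name, and indented under it one key for each argument. drive_tool: Moves the arm, as the interface text tells. Its arguments: {"type":"object","properties":{"targets":{"type":"array"},"grip_force":{"type":"number"}},"required":["targets"]}

```bash
mkdir -p pics; python3 - <<'E'
from rig import *
import cv2, numpy as np
np.set_printoptions(precision=4,suppress=True)
print(get_state())
for n in ["scene","top","wrist"]:
    im=get_image(n); cv2.imwrite(f"pics/{n}0.png",im[:,:,::-1]); print(n,calibration(n))
E
```

```text
{'clock': 0.0, 'qpos': array([-1.32  ,  0.2766,  1.5061,  0.    ,  1.3607, -0.121 ]), 'qd': array([ 0.0011, -0.0012, -0.0002,  0.    ,  0.0019, -0.0002]), 'effort': array([  0.0002, -41.6777, -24.5809,  -0.0001,   0.0112,   0.    ]), 'position': array([ 0.2088, -0.5352,  0.2305]), 'ee_rot': array([-0.0009,  0.9828,  0.1848, -0.    ]), 'contact_force': array([ 0.0662, -0.7463, -0.3396]), 'moment': array([-0.0098,  0.0085,  0.0386]), 'width': 0.08557375721126328}
scene {'mtx': array([[450.2055,   0.    , 275.6057],
       [  0.    , 450.2055, 204.9804],
       [  0.    ,   0.    ,   1.    ]]), 'world_to_cam': array([[-0.4053,  0.9142, -0.0008,  0.2733],
       [ 0.7668,  0.3395, -0.5447, -0.3769],
       [-0.4977, -0.2213, -0.8386,  1.412 ],
       [ 0.    ,  0.    ,  0.    ,  1.    ]])}
top {'mtx': array([[406.9451,   0.    , 278.1334],
       [  0.    , 406.9451, 209.5667],
       [  0.    ,   0.    ,   1.    ]]), 'world_to_cam': array([[ 0.0266, -0.9996,  0.0099, -0.0808],
       [-0.9878, -0.0278, -0.1532,  0.5565],
       [ 0.1534, -0.0057, -0.9881,  0.8209],
       [ 0.    ,  0.    ,  0.    ,  1.    ]])}
wrist {'mtx': array([[325.1923,   0.    , 274.4651],
       [  0.    , 325.1923, 211.2197],
       [  0.    ,   0.    ,   1.    ]]), 'hand_eye': array([[ 0.0015, -0.9533, -0.3021,  0.0781],
       [ 1.    ,  0.0016,  0.    , -0.0002],
       [ 0.0005, -0.3021,  0.9533, -0.1419],
       [ 0.    ,  0.    ,  0.    ,  1.    ]])}
```

View pics/top0.png

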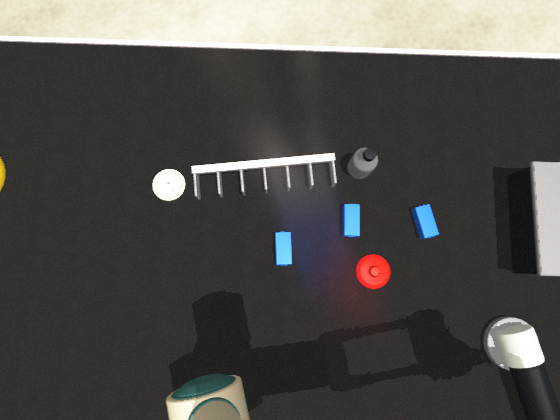

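View pics/scene0.png

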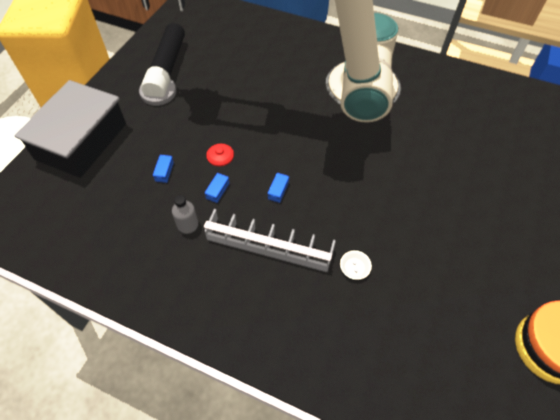

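View pics/wrist0.png

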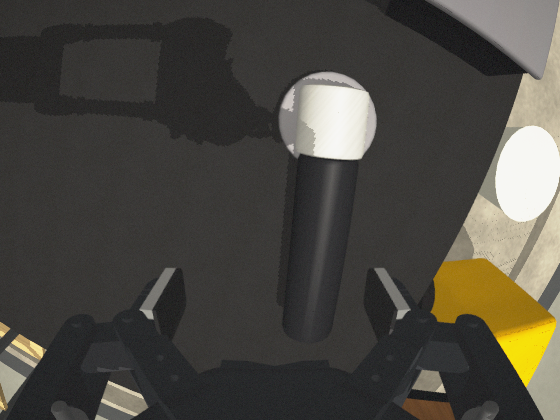

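Top view: dish at (169,184), on the robot's left, so I count from rack +y and the third gap is C. Bottle at (362,163), plate at (373,271). There are three blue candidates: (284,248), (352,220) and (425,221). I measure them all and take the one nearest the base.

```bash
cat > h.py <<'E'
from rig import *
import cv2, numpy as np
np.set_printoptions(precision=4,suppress=True)
def ray(n,uv,z):
    c=calibration(n);K=c["mtx"];T=c["world_to_cam"];R=T[:3,:3];t=T[:3,3]
    uv=np.atleast_2d(uv).astype(float)
    d=np.c_[(uv-[K[0,2],K[1,2]])/K[0,0],np.ones(len(uv))]@R
    o=-R.T@t
    return o+d*((z-o[2])/d[:,2])[:,None]
def proj(n,P):
    c=calibration(n);K=c["mtx"];T=c["world_to_cam"]
    p=np.atleast_2d(P)@T[:3,:3].T+T[:3,3]; return p[:,:2]/p[:,2:]*K[0,0]+[K[0,2],K[1,2]]
def blobs(m,mn=60):
    cs,_=cv2.findContours(m.astype(np.uint8),cv2.RETR_EXTERNAL,cv2.CHAIN_APPROX_NONE)
    return [c for c in cs if cv2.contourArea(c)>mn]
E
python3 - <<'E'
from h import *
for n in ["top","scene"]:
    im=cv2.imread(f"pics/{n}0.png"); hsv=cv2.cvtColor(im,cv2.COLOR_BGR2HSV)
    H,S,V=[hsv[:,:,i].astype(int) for i in range(3)]
    print(n)
    for c in blobs((H>95)&(H<120)&(S>150)&(V>70)&(np.arange(420)[:,None]>100)):
        x,y,w,h=cv2.boundingRect(c)
        print(' blue',x,y,w,h, 'V pct',np.percentile(V[y:y+h,x:x+w],[20,50,80]))
    m=(H>95)&(H<120)&(S>150)&(V>(200 if n=="top" else 170))
    for c in blobs(m,100):
        P=ray(n,c[:,0,:],0.028)
        r=cv2.minAreaRect((P[:,:2]*1000).astype(np.float32)); print('  top face mm',r,np.hypot(*r[0]))
    m=((H<8)|(H>172))&(S>150)&(V>90)
    for c in blobs(m,200):
        (u,v),rr=cv2.minEnclosingCircle(c)
        P=ray(n,c[:,0,:],0.026);e=cv2.minEnclosingCircle((P[:,:2]*1000).astype(np.float32));print(' red',u,v,e)
    m=(S<50)&(V>150)&(np.arange(420)[:,None]>100)&(np.arange(420)[:,None]<300)
    for c in blobs(m,200):
        print(' white',cv2.boundingRect(c), end=' ')
        for z in (0.06,0.02):
            P=ray(n,c[:,0,:],z);print(z,cv2.minAreaRect((P[:,:2]*1000).astype(np.float32)),end=' ')
        print()
im=cv2.imread("pics/top0.png")
cv2.imwrite("pics/crop1.png",cv2.resize(im[130:300,140:460],None,fx=2.5,fy=2.5,interpolation=cv2.INTER_CUBIC))
im=cv2.imread("pics/scene0.png")
cv2.imwrite("pics/crop2.png",cv2.resize(im[130:290,140:390],None,fx=3,fy=3,interpolation=cv2.INTER_CUBIC))
E
```

```text
top
 blue 411 204 29 35 V pct [ 53. 194. 254.]
 blue 342 204 18 33 V pct [248.6 255.  255. ]
  top face mm ((545.7953491210938, -386.4697265625), (69.80667877197266, 34.03460693359375), 16.794116973876953) 668.7685793093976
  top face mm ((542.8260498046875, -224.5234375), (70.1718521118164, 32.58982849121094), 0.09907376021146774) 587.4273523878314
 red 372.44000244140625 271.44000244140625 ((435.2379455566406, -269.5154113769531), 37.49716567993164)
 white (152, 169, 34, 32) 0.06 ((602.81640625, 165.72637939453125), (67.33563232421875, 67.55357360839844), 47.30329895019531) 0.02 ((611.2698974609375, 176.53976440429688), (70.55258178710938, 70.78094482421875), 47.30324172973633) 
 white (533, 162, 27, 114) 0.06 ((556.1395263671875, -626.1084594726562), (55.61065673828125, 243.15516662597656), 86.0066909790039) 0.02 ((562.363037109375, -653.1248168945312), (58.267425537109375, 254.77182006835938), 86.00672149658203) 
 white (191, 153, 146, 43) 0.06 ((631.3593139648438, -34.30316162109375), (66.44796752929688, 306.0613708496094), 7.136312961578369) 0.02 ((641.176513671875, -33.0460968
[... 1080 characters left out ...]
8) 
 white (340, 250, 32, 30) 0.06 ((629.3482666015625, 175.9384765625), (69.72535705566406, 70.6762466430664), 67.94633483886719) 0.02 ((608.7506713867188, 175.29885864257812), (72.76023864746094, 73.7525405883789), 67.9462890625) 
 white (204, 209, 131, 52) 0.06 ((636.8782348632812, -35.48460388183594), (60.84981918334961, 307.5483093261719), 8.438562393188477) 0.02 ((616.6083374023438, -45.32661437988281), (63.49838638305664, 320.93463134765625), 8.438568115234375) 
 white (0, 101, 114, 71) 0.06 ((598.8094482421875, -713.0670776367188), (251.5154571533203, 310.7220764160156), 23.861328125) 0.02 ((576.8824462890625, -752.4014892578125), (262.462890625, 324.24658203125), 23.861339569091797)
```

View pics/crop1.png

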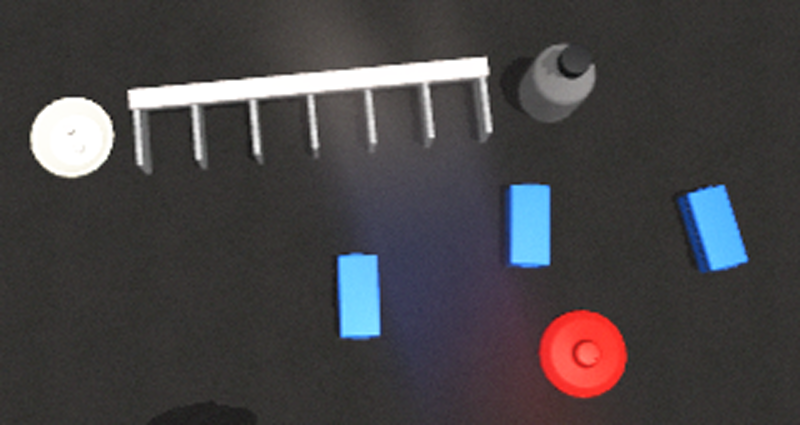

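View pics/crop2.png

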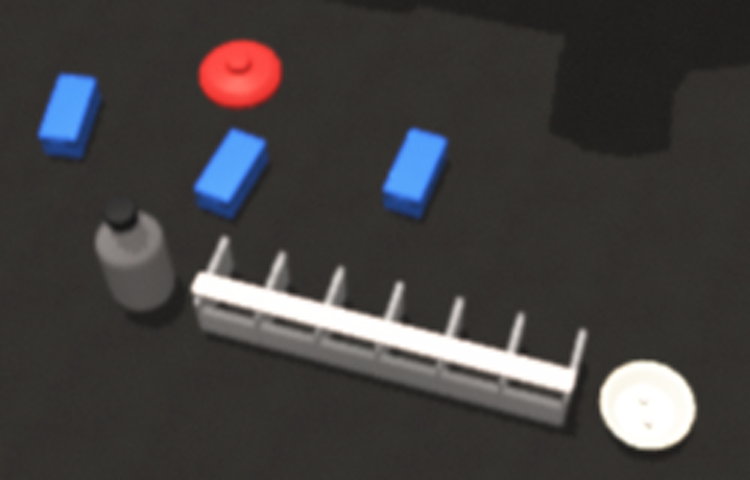

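The case is the blue block at (284,248) in top, which is (278,187) in scene. It is nearest at about 0.485 m from the base (the others are at 0.588 and 0.669), and the plate lies to its right. Next I fit the rail and case accurately.

```bash
python3 - <<'E'
from h import *
for n in ["top","scene"]:
    im=cv2.imread(f"pics/{n}0.png"); hsv=cv2.cvtColor(im,cv2.COLOR_BGR2HSV)
    H,S,V=[hsv[:,:,i].astype(int) for i in range(3)]
    box=(190,150,150,50) if n=="top" else (200,205,140,66)
    roi=np.zeros(V.shape,bool); x,y,w,h=box; roi[y:y+h,x:x+w]=1
    for th in (200,230):
        m=roi&(S<40)&(V>th)
        for c in blobs(m,100):
            P=ray(n,c[:,0,:],0.06)[:,:2]*1000
            r=cv2.minAreaRect(P.astype(np.float32)); print(n,th,'rail',r); print(cv2.boxPoints(r).tolist())
    roi[:]=0
    if n=="top": roi[225:275,270:300]=1
    else: roi[165:210,260:295]=1
    # blue by saturation, hue; all brightness
    for vt in (60,150,200):
        for c in blobs(roi&(H>95)&(H<125)&(S>120)&(V>vt),50):
            r=cv2.minAreaRect((ray(n,c[:,0,:],0.028)[:,:2]*1000).astype(np.float32)); print(n,vt,'case',r)
E
```

```text
top 200 rail ((632.01416015625, -33.87001037597656), (64.80224609375, 304.5611267089844), 7.092956066131592)
[[581.0574951171875, 113.24429321289062], [618.66455078125, -188.98605346679688], [682.9708251953125, -180.98431396484375], [645.36376953125, 121.24603271484375]]
top 230 rail ((655.5581665039062, -30.814483642578125), (16.147897720336914, 304.298828125), 7.142936706542969)
[[628.6278686523438, 119.15016174316406], [666.4658813476562, -182.7870330810547], [682.4884643554688, -180.7791290283203], [644.6504516601562, 121.15806579589844]]
top 60 case ((478.5481262207031, -79.18719482421875), (72.26536560058594, 36.09400939941406), 1.5896457433700562)
top 150 case ((478.52294921875, -78.24716186523438), (72.26290130615234, 34.21328353881836), 1.5896415710449219)
top 200 case ((478.49468994140625, -78.20934295654297), (68.01846313476562, 34.136085510253906), 1.5896496772766113)
scene 200 rail ((652.2089233398438, -33.11541748046875), (24.945735931396484, 305.5242919921875), 6.772873401641846)
[[621.8073120117188, 117.10970306396484], [657.8389282226562, -186.28248596191406], [682.6105346679688, -183.34054565429688], [646.5789184570312, 120.05165100097656]]
scene 230 rail ((652.9713745117188, -33.236419677734375), (19.731531143188477, 304.71844482421875), 7.287513256072998)
[[623.8587646484375, 116.6406021118164], [662.5118408203125, -185.61634826660156], [682.083984375, -183.11343383789062], [643.430908203125, 119.14350891113281]]
scene 60 case ((484.2192077636719, -77.76011657714844), (90.07144165039062, 42.6193962097168), 3.6481544971466064)
scene 150 case ((478.9794921875, -80.11297607421875), (75.66812133789062, 36.336585998535156), 3.6200006008148193)
scene 200 case ((477.7349548339844, -80.31631469726562), (70.62625885009766, 33.458499908447266), 3.5871732234954834)
```

Rail centre is about (655,-32) mm with rack yaw about 7.15°, and both views agree within 3 mm. That puts the rack origin at about (633,-35). The case is at about (478.5,-79) with yaw about 2.5°. I'll close the fingers, align the tool to the rack yaw and travel high towards the dish end of the rail.

Request:
drive_tool:
  targets: [0,0,7.1,0,0,0,0,0,0,7.05,0,0,0,0,0,0,0,20,-23,0,0,0,0,0,36,-42,0,0,0,0,0,36,-42,0,0,0,0,0,36,-42,0,0,0,0,0,36,-42,0,0,0,0,0,36,-42,0,0,0,0,0,36,-42,0,0,0,0,0,36,-42,0,0,0,0,0,36,-42,0,0,0,0,0,36,-42,0,0]
  grip_force: 20

```text
clock: 1.65
position: [0.501, -0.0934, 0.2312]
ee_rot: [0.0, 0.998, 0.062, -0.0]
contact_force: [1.0, -0.1, 0.6]
width: 0.0001
```

Request:
drive_tool:
  targets: [0,0,0,32,-37,0,0,0,0,0,32,-37,0,0,0,0,0,32,-37,0,0,0,0,0,32,-37,20,0,0,0,0,20,-24,30,0,0,0,0,12,-14,40,0,0,0,0,0,0,30,0,0,0,0,0,0,10,0,0,0,0,0,0,0,0]

```text
clock: 2.78
position: [0.6357, 0.1092, 0.101]
ee_rot: [0.0, 0.998, 0.062, -0.001]
contact_force: [0.4, 0.1, 0.2]
width: 0.0003
```

```bash
python3 - <<'E'
from h import *
s=get_state(); print(s['clock'],s['position'],s['ee_rot'],s['contact_force'])
for n in ["scene","wrist","top"]:
    im=get_image(n)[:,:,::-1]; cv2.imwrite(f"pics/{n}1.png",im)
cv2.imwrite("pics/scene1c.png",cv2.resize(cv2.imread("pics/scene1.png")[130:320,190:440],None,fx=3,fy=3,interpolation=cv2.INTER_CUBIC))
E
```

```text
2.775 [0.6357 0.1092 0.101 ] [ 0.0001  0.9981  0.0622 -0.0005] [0.3724 0.0583 0.2251]
```

View pics/scene1c.png

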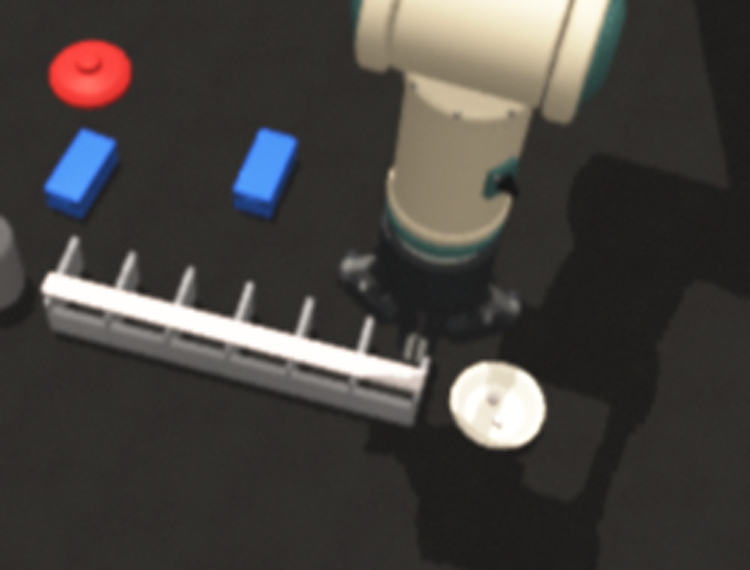

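View pics/wrist1.png

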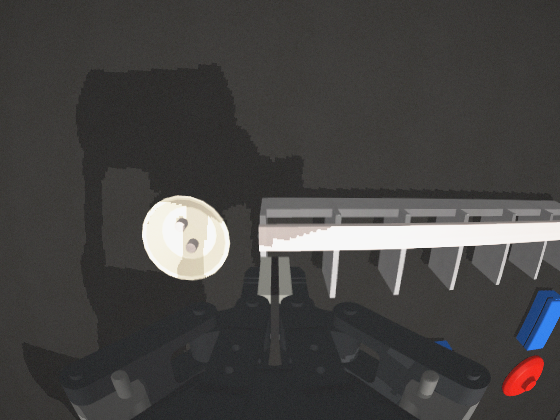

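The wrist view shows the rail's left end at about (260,238), the dish at (186,237) and the fingertips at (272,262). I check the rail pose in the wrist camera.

```bash
cat >> h.py <<'E'
from scipy.spatial.transform import Rotation as Ro
def wray(uv,z,pos,q):
    c=calibration("wrist");K=c["mtx"];X=c["hand_eye"]
    uv=np.atleast_2d(uv).astype(float)-[K[0,2],K[1,2]]
    r=np.hypot(*uv.T); th=r/K[0,0]
    d=np.c_[uv/r[:,None]*np.sin(th)[:,None],np.cos(th)]
    R=Ro.from_quat([q[1],q[2],q[3],q[0]]).as_matrix()
    d=d@X[:3,:3].T@R.T; o=np.array(pos)+R@X[:3,3]
    return o+d*((z-o[2])/d[:,2])[:,None]
def rack(P,o=(633.2,-34.7),psi=7.15):
    a=np.radians(psi); d=np.asarray(P)[:,:2]*1000-o
    return np.c_[d@[np.cos(a),np.sin(a)],d@[-np.sin(a),np.cos(a)]]
E
python3 - <<'E'
from h import *
s=get_state();p,q=s['position'],s['ee_rot']
im=cv2.imread("pics/wrist1.png").astype(int)
g=im.sum(2)//3
for u in range(300,540,30):
    col=g[200:275,u]; 
    m=np.where(col>200)[0]+200
    if len(m): 
        P=wray([[u,m.min()-.5],[u,m.max()+.5]],.06,p,q); print(u,m.min(),m.max(),rack(P).ravel())
print([(u,g[240,u]) for u in range(252,268)])
print(rack(wray([[259.5,238]],.06,p,q)), rack(p[None]))
m=(im[:,:,2]>150)&(np.abs(im[:,:,2]-im[:,:,0])<60)
c=[c for c in blobs(m,500) if cv2.boundingRect(c)[0]<200]
for k in c: print(cv2.boundingRect(k), cv2.minEnclosingCircle((wray(k[:,0,:],.02,p,q)[:,:2]*1000).astype(np.float32)))
E
```

```text
300 228 250 [ 30.8536 127.0963  15.5123 126.6522]
330 227 249 [ 31.4482 108.6293  16.0203 107.6767]
360 226 249 [31.9962 89.5957 15.6829 88.0367]
390 226 248 [31.8323 69.5362 15.8866 67.447 ]
420 225 247 [32.2908 48.1388 15.9301 45.3825]
450 225 246 [32.0011 24.6346 15.7958 21.2355]
480 224 244 [32.3654 -1.4897 16.2465 -5.5906]
510 224 242 [ 31.9062 -31.6246  16.5287 -36.3305]
[(252, np.int64(57)), (253, np.int64(48)), (254, np.int64(47)), (255, np.int64(46)), (256, np.int64(47)), (257, np.int64(49)), (258, np.int64(82)), (259, np.int64(202)), (260, np.int64(200)), (261, np.int64(201)), (262, np.int64(203)), (263, np.int64(203)), (264, np.int64(203)), (265, np.int64(203)), (266, np.int64(200)), (267, np.int64(198))]
[[ 23.9522 151.8071]] [[ 21.6569 142.314 ]]
(142, 195, 88, 85) ((612.2216186523438, 176.4977264404297), 35.73457336425781)
```

The wrist view agrees: yaw is consistent, the rail end is at rack y=151.8 and the rail is centred at x≈24 (I take 23). I descend gently at rack y≈+142.

Request:
drive_tool:
  targets: [0,0,0,1.3,0,15,0,0,0,0,0,0,15,0,0,0,0,0,0,6,0,0,0,0,0,0,3,0,0,0,0,0,0,1.5,0,0,0,0,0,0,1.5,0,0,0,0,0,0,0,0]

```text
clock: 3.8
position: [0.6374, 0.1096, 0.0597]
ee_rot: [0.0, 0.998, 0.062, 0.0]
contact_force: [-0.3, -0.3, 1.8]
width: 0.0001
```

Request:
drive_tool:
  targets: [0,0,0,0,0,1,0,0,0,0,0,0,1,0,0,0,0,0,0,1,0,0,0,0,0,0,0,0]

```text
clock: 4.3
position: [0.6375, 0.1096, 0.0565]
ee_rot: [0.0, 0.998, 0.062, 0.0]
contact_force: [-0.8, -0.2, 3.1]
width: 0.0002
```

Request:
drive_tool:
  targets: [0,0,0,0,4,0,0,0,0,0,0,8,0,0,0,0,0,0,8,0,0,0,0,0,0,8,0,0,0,0,0,0,8,0,0,0,0,0,0,8,0,0,0,0,0,0,8,0,0,0,0,0,0,8,0,0,0,0,0,0,8,0,0]

```text
clock: 5.42
position: [0.6457, 0.0416, 0.0563]
ee_rot: [0.0, 0.998, 0.062, -0.0]
contact_force: [0.4, 2.5, 3.5]
width: -0.0003
```

Request:
drive_tool:
  targets: [0,0,0,0,8,0,0,0,0,0,0,8,0,0,0,0,0,0,8,0,0,0,0,0,0,8,0,0,0,0,0,0,8,0,0,0,0,0,0,5,0,0,0,0,0,0,3,0,0,0,0,0,0,0,0,0]

```text
clock: 6.42
position: [0.6517, -0.0061, 0.0563]
ee_rot: [0.001, 0.998, 0.062, 0.0]
contact_force: [-0.2, 0.6, 2.9]
width: 0.0001
```

Now lift straight up and move over the case, opening the fingers on the way.

Request:
drive_tool:
  targets: [0,0,0,0,0,-10,0,0,0,0,0,0,-35,0,0,0,0,0,0,-20,0,0,0,0,-20,6,0,0.5,0,0,0,-40,11,0,1,0,0,0,-40,11,0,1,0,0,0,-40,11,0,1,0,0,0,-30,8,0,1,0,0,0,-12,4,0,1,0,0,0,0,0,0,1]

```text
clock: 7.68
position: [0.4776, -0.0791, 0.1216]
ee_rot: [0.0, 0.998, 0.062, 0.0]
contact_force: [-0.3, -0.1, 0.7]
width: 0.0854
```

```bash
python3 - <<'E'
from h import *
s=get_state();p,q=s['position'],s['ee_rot']; print(s['clock'],p,q,s['contact_force'],s['width'],rack(p[None]))
im=get_image("wrist")[:,:,::-1].copy(); cv2.imwrite("pics/wrist2.png",im)
hsv=cv2.cvtColor(im,cv2.COLOR_BGR2HSV);H,S,V=[hsv[:,:,i].astype(int) for i in range(3)]
for vt in (60,120,180):
  for c in blobs((H>95)&(H<125)&(S>120)&(V>vt),300):
    r=cv2.minAreaRect((wray(c[:,0,:],.028,p,q)[:,:2]*1000).astype(np.float32)); print(vt,cv2.boundingRect(c),r)
E
```

```text
7.675 [ 0.4776 -0.0791  0.1216] [0.0003 0.9981 0.062  0.0005] [-0.2998 -0.1429  0.7018] 0.08536570313686857 [[-159.9565  -24.6691]]
60 (252, 161, 49, 94) ((482.0470275878906, -78.78570556640625), (73.47055053710938, 33.834346771240234), 3.6803088188171387)
60 (546, 150, 14, 68) ((541.5414428710938, -349.8753967285156), (74.12476348876953, 22.819076538085938), 23.309146881103516)
60 (424, 112, 60, 89) ((545.4148559570312, -217.2281494140625), (47.28764724731445, 70.82581329345703), 89.9841079711914)
120 (252, 161, 49, 94) ((482.0470275878906, -78.78570556640625), (73.47055053710938, 33.834346771240234), 3.6803088188171387)
120 (546, 150, 14, 68) ((541.5414428710938, -349.8753967285156), (74.12476348876953, 22.819076538085938), 23.309146881103516)
120 (424, 112, 60, 89) ((545.4148559570312, -217.2281494140625), (47.28764724731445, 70.82581329345703), 89.9841079711914)
180 (252, 162, 49, 93) ((481.866455078125, -78.76498413085938), (73.06678009033203, 33.5806999206543), 3.842343807220459)
180 (546, 150, 14, 66) ((543.6079711914062, -349.09222412109375), (68.2705307006836, 17.32921028137207), 16.698488235473633)
180 (434, 113, 50, 88) ((545.4166259765625, -222.33621215820312), (70.8218002319336, 37.06745910644531), 0.038051120936870575)
180 (424, 113, 23, 79) ((545.8207397460938, -198.0580291748047), (8.019078254699707, 64.24919891357422), 89.81925964355469)
```

View pics/wrist2.png

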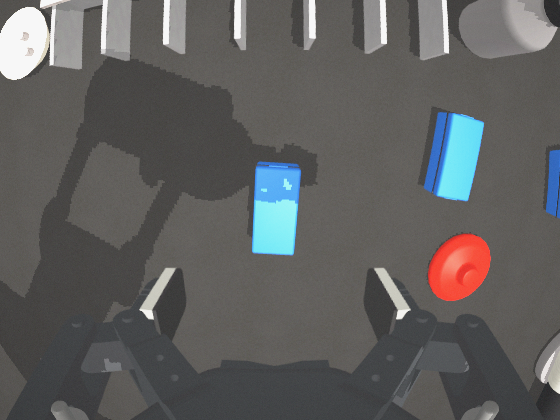

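The case is at about (480,-79) with yaw about 3.4°, and the tool is centred on it within 3 mm. I lower the half-open jaws around it without gripping, so the right finger can push it sideways.

Request:
drive_tool:
  targets: [0,0,0,2,0,25,0.6,0,0,0,0,0,30,0.6,0,0,0,0,0,25,0.6,0,0,0,0,0,15,0.6,0,0,0,0,0,10,0.6,0,0,0,0,0,7,0.6,0,0,0,0,0,0,0.6,0,0,0,0,0,0,0.5,0,0,0,0,0,0,0.5]

```text
clock: 8.85
position: [0.4798, -0.0787, 0.0098]
ee_rot: [0.0, 0.998, 0.062, 0.001]
contact_force: [0.6, 0.1, 0.6]
width: 0.0428
```

```bash
python3 - <<'E'
from h import *
s=get_state();p,q=s['position'],s['ee_rot']; print(s['clock'],p,q,s['contact_force'],s['width'],rack(p[None]))
im=get_image("wrist")[:,:,::-1].copy(); cv2.imwrite("pics/wrist3.png",im)
E
```

```text
8.85 [ 0.4798 -0.0787  0.0098] [0.0003 0.9981 0.0623 0.0006] [0.5639 0.1213 0.5902] 0.04275276888795784 [[-157.6719  -24.5429]]
```

View pics/wrist3.png

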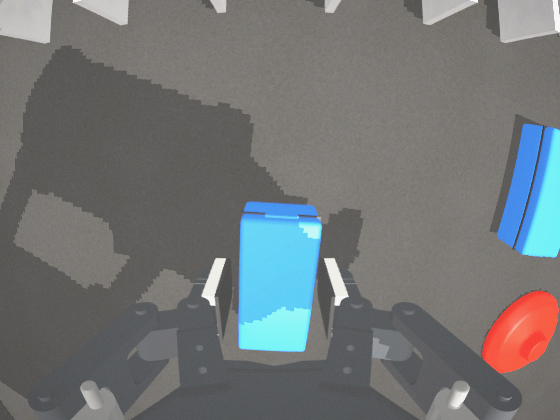

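Fingers stand clear on both sides of the case at pixel (280,280). I push it sideways by about 54 mm of tool travel.

Request:
drive_tool:
  targets: [0,0,0,0,-3,0,0.5,0,0,0,0,-4,0,0.5,0,0,0,0,-5,0,0.5,0,0,0,0,-5,0,0.5,0,0,0,0,-5,0,0.5,0,0,0,0,-5,0,0.5,0,0,0,0,-5,0,0.5,0,0,0,0,-5,0,0.5,0,0,0,0,-5,0,0.5,0,0,0,0,-5,0,0.5,0,0,0,0,-4,0,0.5,0,0,0,0,-2,0,0.5]

```text
clock: 10.4
position: [0.4726, -0.0256, 0.0093]
ee_rot: [0.0, 0.998, 0.063, -0.0]
contact_force: [-1.4, -1.5, 0.0]
width: 0.0425
```

```bash
cat >> h.py <<'E'
def look(tag):
    s=get_state();p,q=s['position'],s['ee_rot']; print(s['clock'],p,s['contact_force'],s['width'],'rack',rack(p[None]))
    im=get_image("wrist")[:,:,::-1].copy(); cv2.imwrite(f"pics/wrist{tag}.png",im)
    hsv=cv2.cvtColor(im,cv2.COLOR_BGR2HSV);H,S,V=[hsv[:,:,i].astype(int) for i in range(3)]
    for c in blobs((H>90)&(H<125)&(S>100)&(V>60),300):
        P=wray(c[:,0,:],.028,p,q); r=cv2.minAreaRect(rack(P).astype(np.float32)); print(cv2.boundingRect(c),'rack frame',r)
E
python3 -c "
from h import *
look(4)"
```

```text
10.4 [ 0.4726 -0.0256  0.0093] [-1.4344 -1.4668  0.0495] 0.04247330492721516 rack [[-158.1721   28.993 ]]
(244, 205, 83, 148) rack frame ((-154.76803588867188, 24.993885040283203), (76.42839813232422, 33.68460464477539), 0.10845734179019928)
```

View pics/wrist4.png

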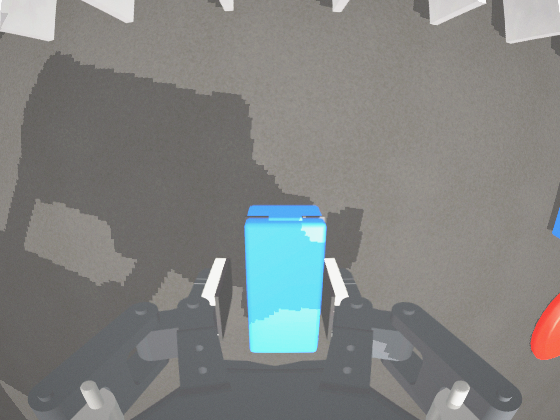

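Case now at rack y=25.0, yaw 0.1°, with the gap's dividers at the top edge (220 and 340) framing it. I back the finger off, lift, close and go behind the case.

Request:
drive_tool:
  targets: [0,0,0,0,4,0,0.5,0,0,0,0,0,0,0.5,0,0,0,0,0,-20,0.5,0,0,0,0,0,-40,0.5,0,0,0,-15,0,-5,0.2,0,0,0,-25,0,0,0,0,0,0,-18,0,0,0,0,0,0,-4,0,0,0,0,0,0,0,0,0,0]

```text
clock: 11.58
position: [0.412, -0.0378, 0.0742]
ee_rot: [0.0, 0.998, 0.062, 0.0]
contact_force: [0.1, 0.2, 0.5]
width: 0.0
```

```bash
python3 -c "
from h import *
look(5)"
```

```text
11.575 [ 0.412  -0.0378  0.0742] [0.1033 0.2109 0.5281] 1.689132501255389e-05 rack [[-219.881    24.5006]]
(244, 81, 60, 119) rack frame ((-158.93417358398438, 25.1916446685791), (69.64002990722656, 33.9599494934082), 0.15477429330348969)
(506, 46, 54, 99) rack frame ((-111.39018249511719, -165.16648864746094), (55.1836051940918, 71.53336334228516), 82.99177551269531)
```

View pics/wrist5.png

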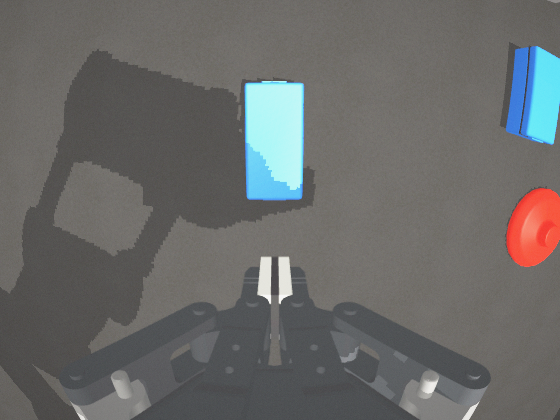

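Request:
drive_tool:
  targets: [0,0,0,0,-0.6,25,0,0,0,0,0,0,25,0,0,0,0,0,0,12,0,0,0,0,0,0,2,0,0,0,0,4,0,0,0,0,0,0,5,0,0,0,0,0,0,5,0,0,0,0,0,0,6,0,0,0,0,0,0,6,0,0,0,0,0,0,6,0,0,0,0,0,0,6,0,0,0,0,0,0,2,0,0,0]

```text
clock: 13.12
position: [0.4521, -0.0321, 0.0103]
ee_rot: [0.0, 0.998, 0.062, 0.0]
contact_force: [-1.3, 0.5, 1.7]
width: 0.0001
```

```bash
python3 -c "
from h import *
look(6)"
```

```text
13.125 [ 0.4521 -0.0321  0.0103] [-1.3406  0.5076  1.7158] 5.453439602107493e-05 rack [[-179.4048   25.1339]]
(231, 101, 89, 168) rack frame ((-131.85153198242188, 25.263965606689453), (69.01701354980469, 33.64501953125), 0.09459983557462692)
```

View pics/wrist6.png

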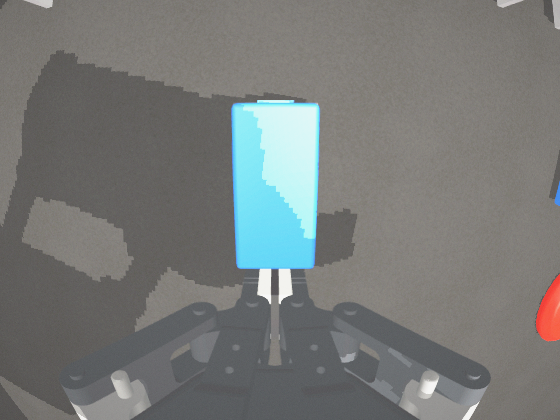

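Pushing straight, with the case at (-132, 25.3) and yaw 0.1°. I continue to just before the mouth.

Request:
drive_tool:
  targets: [0,0,0,4,0,0,0,0,0,0,5,0,0,0,0,0,0,5,0,0,0,0,0,0,5,0,0,0,0,0,0,5,0,0,0,0,0,0,5,0,0,0,0,0,0,5,0,0,0,0,0,0,5,0,0,0,0,0,0,5,0,0,0,0,0,0,5,0,0,0,0,0,0,4,0,0,0,0,0,0,2,0,0,0]

```text
clock: 14.68
position: [0.5062, -0.0252, 0.0103]
ee_rot: [0.0, 0.998, 0.062, -0.0]
contact_force: [-1.5, 0.2, 0.0]
width: -0.0002
```

```bash
python3 -c "
from h import *
look(7)"
```

```text
14.675 [ 0.5062 -0.0252  0.0103] [-1.4814  0.1981  0.0435] -0.00020223503137668583 rack [[-124.8214   25.2357]]
(535, 205, 25, 84) rack frame ((-108.71176147460938, -135.88583374023438), (20.514711380004883, 50.80317306518555), 83.14564514160156)
(231, 100, 89, 169) rack frame ((-77.07740783691406, 25.296276092529297), (69.4119873046875, 33.64170837402344), 0.11559944599866867)
```

View pics/wrist7.png

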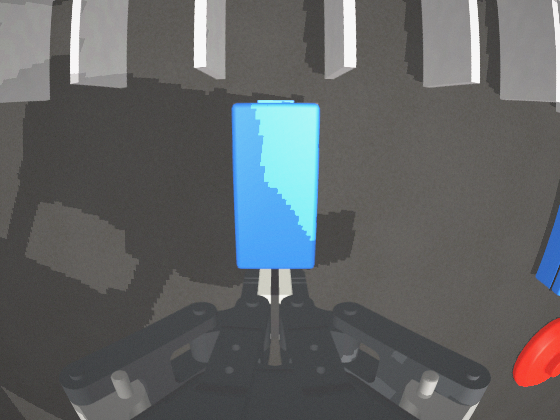

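Case front (233–320 px) is centred between the divider feet (225–325). I continue into the gap.

Request:
drive_tool:
  targets: [0,0,0,4,0,0,0,0,0,0,5,0,0,0,0,0,0,5,0,0,0,0,0,0,5,0,0,0,0,0,0,5,0,0,0,0,0,0,5,0,0,0,0,0,0,5,0,0,0,0,0,0,5,0,0,0,0,0,0,5,0,0,0,0,0,0,5,0,0,0,0,0,0,5,0,0,0,0,0,0,3,0,0,0]

```text
clock: 16.23
position: [0.563, -0.0181, 0.0103]
ee_rot: [0.0, 0.998, 0.062, 0.0]
contact_force: [-1.1, 0.1, 1.2]
width: -0.0002
```

```bash
python3 -c "
from h import *
look(8)"
```

```text
16.225 [ 0.563  -0.0181  0.0103] [-1.0625  0.0577  1.1956] -0.0001823455097796057 rack [[-67.6186  25.206 ]]
(524, 284, 36, 79) rack frame ((-118.13945770263672, -157.4742431640625), (76.87384033203125, 34.61847686767578), 31.402427673339844)
(511, 262, 49, 93) rack frame ((-94.71049499511719, -136.8106689453125), (21.282121658325195, 69.36957550048828), 82.7889633178711)
(231, 100, 89, 169) rack frame ((-19.880573272705078, 25.18714141845703), (69.42279815673828, 33.63630294799805), 0.07404622435569763)
```

View pics/wrist8.png

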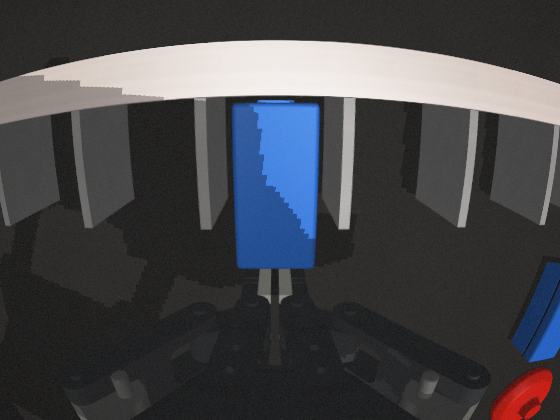

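Case is inside the gap at x≈-20, about 11 mm from home. I creep forward.

Request:
drive_tool:
  targets: [0,0,0,1.5,0,0,0,0,0,0,1.5,0,0,0,0,0,0,1.5,0,0,0,0,0,0,1.5,0,0,0,0,0,0,1.5,0,0,0,0,0,0,1.5,0,0,0,0,0,0,0,0,0,0]

```text
clock: 17.15
position: [0.5718, -0.017, 0.0103]
ee_rot: [0.0, 0.998, 0.062, 0.0]
contact_force: [-0.4, -0.2, -0.1]
width: 0.0001
```

Request:
drive_tool:
  targets: [0,0,0,1,0,0,0,0,0,0,0.7,0,0,0]

```text
clock: 17.4
position: [0.5729, -0.0168, 0.0104]
ee_rot: [0.0, 0.998, 0.062, -0.0]
contact_force: [-1.3, 0.0, 0.7]
width: -0.0002
```

Request:
drive_tool:
  targets: [0,0,0,0.8,0,0,0,0,0,0,0,0,0,0]

```text
clock: 17.65
position: [0.574, -0.0167, 0.0103]
ee_rot: [0.0, 0.998, 0.062, 0.0]
contact_force: [-1.1, -0.2, 1.0]
width: 0.0
```

Request:
drive_tool:
  targets: [0,0,0,0.8,0,0,0,0,0,0,0,0,0,0]

```text
clock: 17.9
position: [0.5749, -0.0166, 0.0103]
ee_rot: [0.0, 0.998, 0.062, 0.0]
contact_force: [-1.8, 0.2, 0.0]
width: -0.0003
```

Request:
drive_tool:
  targets: [0,0,0,0.8,0,0,0,0,0,0,0,0,0,0]

```text
clock: 18.15
position: [0.5757, -0.0165, 0.0103]
ee_rot: [0.0, 0.998, 0.062, 0.0]
contact_force: [-0.5, -0.6, -0.4]
width: 0.0001
```

Request:
drive_tool:
  targets: [0,0,0,0.8,0,0,0,0,0,0,0,0,0,0]

```text
clock: 18.4
position: [0.576, -0.0164, 0.0102]
ee_rot: [0.0, 0.998, 0.062, -0.0]
contact_force: [-1.4, -0.8, 2.0]
width: -0.0001
```

Request:
drive_tool:
  targets: [0,0,0,0.8,0,0,0,0,0,0,0,0,0,0]

```text
clock: 18.65
position: [0.576, -0.0164, 0.0102]
ee_rot: [0.0, 0.998, 0.062, -0.001]
contact_force: [-5.2, -1.4, 4.1]
width: -0.0
```

Request:
drive_tool:
  targets: [0,0,0,0.8,0,0,0,0,0,0,0,0,0,0]

```text
clock: 18.9
position: [0.576, -0.0164, 0.0102]
ee_rot: [0.0, 0.998, 0.063, -0.002]
contact_force: [-6.5, -2.0, 5.3]
width: -0.0003
```

Motion has stalled and force is building, so the case is against the stop. I look, then back straight off.

```bash
python3 -c "
from h import *
look(9)"
```

```text
18.9 [ 0.576  -0.0164  0.0102] [-6.4516 -2.0173  5.2868] -0.00027842796361586395 rack [[-54.4416  25.3091]]
(517, 291, 43, 85) rack frame ((-106.76985931396484, -170.31004333496094), (44.270206451416016, 72.50260162353516), 83.02044677734375)
(506, 279, 54, 88) rack frame ((-92.80940246582031, -138.40924072265625), (24.6112117767334, 69.72163391113281), 82.81245422363281)
(232, 142, 88, 127) rack frame ((-14.564756393432617, 25.236663818359375), (53.40119171142578, 33.63418197631836), 0.06730200350284576)
```

Request:
drive_tool:
  targets: [0,0,0,-2,0,0,0,0,0,0,-10,0,0,0,0,0,0,-25,0,0,0,0,0,0,-30,0,-15,0,0,0,0,-30,0,-40,0,0,0,0,-30,0,-50,0,0,0,0,-40,20,-40,0,0,0,0,-40,30,0,0,0,0,0,-30,20,0,0,0,0,0,0,0,0,0]

```text
clock: 20.2
position: [0.3503, -0.116, 0.1556]
ee_rot: [0.001, 0.998, 0.061, 0.001]
contact_force: [0.5, 1.1, 0.5]
width: -0.0
```

```bash
python3 - <<'E'
from h import *
look(10)
s=get_state(); p,q=s['position'],s['ee_rot']
for n in ["scene","top"]:
    im=get_image(n)[:,:,::-1].copy(); cv2.imwrite(f"pics/{n}9.png",im)
    hsv=cv2.cvtColor(im,cv2.COLOR_BGR2HSV);H,S,V=[hsv[:,:,i].astype(int) for i in range(3)]
    m=((H<8)|(H>172))&(S>150)&(V>90)
    for c in blobs(m,200):
        print(n,' red',cv2.minEnclosingCircle((ray(n,c[:,0,:],0.026)[:,:2]*1000).astype(np.float32)))
    m=(S<50)&(V>150)&(np.arange(420)[:,None]>100)&(np.arange(420)[:,None]<300)
    for c in blobs(m,200): print(n,' white',cv2.boundingRect(c))
    for c in blobs((H>95)&(H<125)&(S>120)&(V>60),50): print(n,'blue',cv2.boundingRect(c))
a=cv2.resize(cv2.imread("pics/scene9.png")[150:290,180:390],None,fx=3.5,fy=3.5,interpolation=cv2.INTER_CUBIC)
cv2.imwrite("pics/s9c.png",a)
b=cv2.resize(cv2.imread("pics/top9.png")[130:300,140:460],None,fx=2.5,fy=2.5,interpolation=cv2.INTER_CUBIC)
cv2.imwrite("pics/t9c.png",b)
E
```

```text
20.2 [ 0.3503 -0.116   0.1556] [0.4568 1.1443 0.4743] -4.610289135985251e-05 rack [[-290.8435  -45.4923]]
(520, 27, 40, 66) rack frame ((-131.5826416015625, -324.9185485839844), (71.1803207397461, 58.895530700683594), 9.032496452331543)
(394, 0, 47, 53) rack frame ((-124.67823791503906, -170.8942108154297), (42.6402587890625, 56.57625961303711), 82.89895629882812)
scene  red ((447.86199951171875, -267.5365905761719), 40.96958541870117)
scene  white (0, 268, 68, 32)
scene  white (340, 250, 32, 30)
scene  white (204, 209, 131, 52)
scene  white (0, 101, 114, 71)
scene blue (273, 224, 18, 17)
scene blue (204, 172, 25, 31)
scene blue (152, 154, 22, 29)
scene blue (530, 45, 30, 40)
scene blue (307, 0, 21, 22)
scene blue (244, 0, 26, 7)
top  red ((435.1495361328125, -269.4694519042969), 37.458282470703125)
top  white (152, 169, 34, 32)
top  white (533, 162, 27, 114)
top  white (191, 153, 146, 43)
top blue (411, 204, 29, 35)
top blue (342, 203, 18, 34)
top blue (245, 168, 19, 32)
```

View pics/s9c.png

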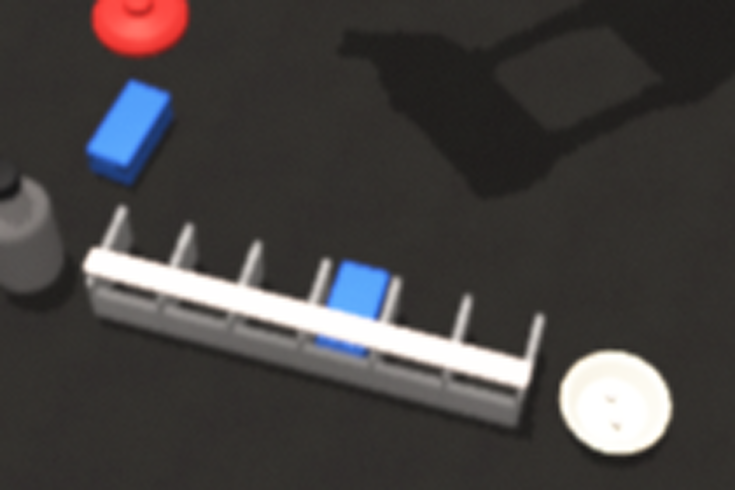

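View pics/t9c.png

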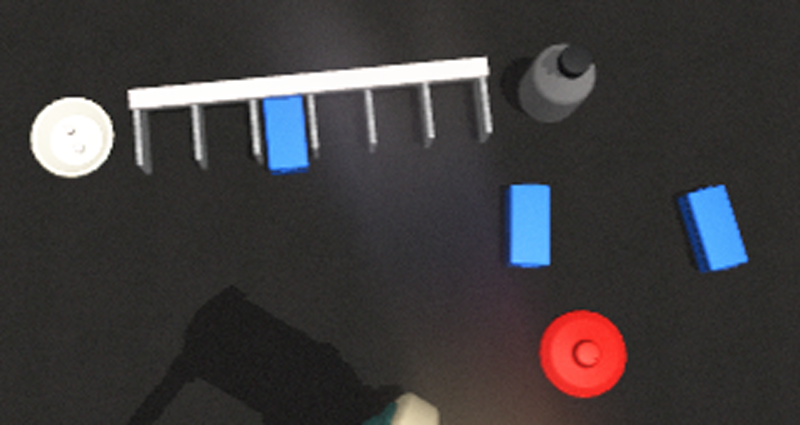

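View pics/wrist10.png

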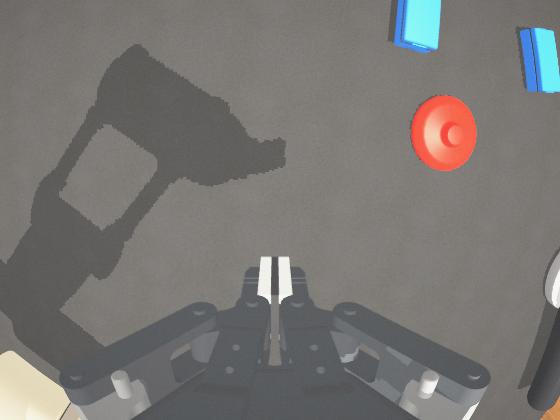

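Case sits in the third gap from the dish: gap 3 at crop pixel (286,133), with equal space to both dividers. The dish, plate and rail pixel boxes have not changed since the start. Handing in.

```bash
python3 -c "
from rig import *
print(sign_off())"
```

```text
the job is handed in; nothing more can be done
None
```

The job is done and handed in at about 20 s of the 64 s allowed; `sign_off` gave no verdict.

- **Rail:** Starting at the dish end, I ran the closed fingertips along the rail at about 3–4 N, with the rail sunk about 3–4 mm. They passed over gaps A and B and stopped over C at rack y ≈ +26 mm. I lifted straight up there, so the fourth gap's rail was not touched.
- **Case:** I took the blue case nearest the base, 0.485 m away (the look-alikes were at 0.588 and 0.669 m). One finger pushed it sideways without gripping. The closed fingertips then pushed it endwise into the third gap until it stopped moving and the force rose to about 7 N.

**Last checks:**
- **Case fit:** In the gap the case measured rack y = 25.2 mm, the gap's centre, with under 0.1° of yaw error.
- **Things left alone:** The dish's pixel outline and the plate's measured position had not changed. I checked the bottle by eye only, and it had not visibly moved.
- **Robot clear:** The arm was away from everything at hand-in.

**Disagreement:** The fingertip position put the case at rack x ≈ -7 mm when it stopped, where -9 mm is expected. The wrist camera had already placed the rail about 2 mm further back than the overhead views. I take this as a 2 mm error in my rack position, because the push ended firmly against the stop. The rail hid the case's far end, so I could not see that contact directly.

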